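Tighten the magnifier's lens ring with the pin spanner

TASK

On the violin maker's bench, tighten the grey metal retaining ring of the green magnifier head: take the wide pin spanner (brass bar, blue grip), seat both its pins fully in the ring's two holes before turning, then turn the ring clockwise (seen from above) until its red line meets the red line on the green rim, where it stops. Let go and leave the spanner seated flat in the ring; leave the narrow spanner (red grip) on its rest.

Things in the scene. Friction and masses are not known exactly. Their poses are not given: they have to be found in the camera images.
- wide_spanner: Right tool. Brass bar 122 x 22 x 8 mm; two 8 mm steel pins under it, 14 mm long, 100 mm apart; blue upright grip on its middle, 56 mm along the bar, 16 thick across it, 50 high. 0.22 kg. Lies across a fixed wooden rest 40 mm high, pins hanging at its sides. Origin midway between the pins in the bar's underside (bar z 0 to 8, grip to 58, pins to -14 mm); x along the bar, z up. Symmetric.
- narrow_spanner: Wrong tool, stays on its like rest: steel bar 86 mm long, red grip of the same size, pins only 64 mm apart. Origin and axes as for the wide one. Which of the two lies left and which right varies.
- ring_face (a point): Centre of the grey metal ring's top face, 44 mm above the bench; turns with the ring, z up. Ring 130 mm across, 70 mm opening, in a green fixed cell 156 mm across, 42 high. Two holes centred 50 mm either side along x, 21 mm wide along x, 24 mm across it (16 at the inner end, 32 outer), 20 deep. With pins in, the bar lies flat on the face, its origin at this height. Red line along +y.
- lens_ring (a joint): Turn of the grey metal ring, rad, growing clockwise seen from above. Starts at 0 to 0.45; home is 1.05, where its red line meets the one on the green rim and it stops. Friction about 0.2 N m; it stays where left. Centred pins have about 10 degrees of play in the holes before they push, so the spanner must turn that much farther than the ring.

How it is judged:
On the way, in this order (a step that is already met when the one before it is completed fails the run):
1. both pins of the wide spanner are fully in the ring's holes, its bar flat on the ring, before the ring is turned (horizontal distance between wide_spanner and ring_face below 0.014 m and angle between the x axis of wide_spanner and the x axis of ring_face, either way round below 0.35 rad and z of wide_spanner in the frame of ring_face below 0.005 m and angle between wide_spanner's own z axis and vertical below 0.1 rad and value of joint lens_ring below 0.6 rad), for 0.1 s.
2. the ring is turned home with the pins still in its holes (value of joint lens_ring above 0.88 rad and horizontal distance between wide_spanner and ring_face below 0.014 m and z of wide_spanner in the frame of ring_face below 0.008 m), for 0.1 s.
At the end, for the whole second after the job is handed in: The ring is within about 10 degrees of home (joint above 0.88), the wide spanner lies released and at rest with both pins in the ring's holes (bar within 5 mm of the ring's face and level, its middle within 14 mm of the ring's centre), and the narrow spanner is within 25 mm of where it began (value of joint lens_ring above 0.88 rad and horizontal distance between wide_spanner and ring_face below 0.014 m and angle between the x axis of wide_spanner and the x axis of ring_face, either way round below 0.35 rad and z of wide_spanner in the frame of ring_face below 0.005 m and angle between wide_spanner's own z axis and vertical below 0.1 rad and linear speed of wide_spanner below 0.02 m/s and distance of narrow_spanner from where it was at the start of the episode below 0.025 m); the robot touches nothing.
It fails at once if the narrow spanner is moved from its rest (distance of narrow_spanner from where it was at the start of the episode above 0.025 m).
It also fails if it takes over 37 s, if anything falls off the work surface, if the arm or the gripper's body presses on something with over 40 N, if the wrist force passes 120 N, or if a joint passes its speed limit or range.

ROBOT

A 6-joint arm with a two-finger parallel gripper is mounted at the origin on the work surface. World frame = base frame: x ahead of the robot, y to its left, z up, the work surface at z = 0. Lengths are in m, angles in rad, forces in N, time in s.
With the tool pointing down it reaches from about 0.35 to 0.725 m from the base axis. Payload 4.3 kg.
Tool frame: the origin (TCP) lies between the finger pads; the fingertips stand 8 mm ahead of it and the grasp point (between the pads) lies 11 mm behind it; z points along the fingers, y is the line along which they close (so a half turn about z gives the same grasp; the last joint's range is limited). The gripper opens to 85 mm and grips with 20 to 120 N. Pads are 22 mm wide; open, the fingers measure 114 mm over their backs; the gripper's body (76 mm by 85 mm) begins 54 mm behind the grasp point. The pads swing forward as they close: fully open they stand 13 mm farther back than shut.
Start: joints at [0.997, 0.377, 0.081, 1.274, 0, 1.46], TCP at [0.257, 0.514, 0.213] pointing down, gripper open.
Joint ranges: [-2.72, 2.72], [-0.84, 1.66], [-1.02, 1.22], [-1.77, 2.12], [-1.37, 1.28], [-3.14, 3.14]. Speed limits (rad/s): [2.57, 2.57, 3.14, 3.14, 3.14, 3.14].

INTERFACE

Orientations are given as a rotation vector (axis times angle).
In Python, from rig import env gives the robot as it stands.
- The arm moves only by the shell command python3 -m jog 'ROWS'. ROWS is JSON, a list of rows, each an object of numbers: "x", "y", "z": the shift along the tool's x, y, z each as a share of 20 mm, from -1 to 1; "turn": the turn about the tool's z as a share of 0.08 rad, from -1 to 1; "hand": the closure, from 0 (fully open) to 1 (shut). In form: [{"x": .., "y": .., "z": .., "turn": .., "hand": ..}, ...]. A call has 1 to 10 rows; each row shifts and turns the commanded pose from where the row before left it, along the tool's axes as they then stand; what a row does not reach is not made up. A row lasts 1/10 s, in which the tool goes at most 50 mm and 8.59 degrees, less where a joint would pass 70% of its speed; a pose out of reach is approached as far as the arm can. A call with a number of a shift or a turn outside -1 to 1 is refused whole. A call with a gripper value outside its range is refused whole. The fingers move at their own pace and stop on an object; the grip force is fixed at half the most. Time passes only in rows, so rows that do not move let the fingers close. It gives the time, the measured TCP pose, the force, the opening and the grip force at its end, in the units of the state.
- env.sense(): the state, without advancing time (a new reading comes with each control period).
- env.read_camera(name): name is "scene" or "top" or "wrist"; returns the picture (384x512x3 uint8, red, green, blue); there is no depth.
- env.camera_info(name): a dict with "fx", "fy", "cx", "cy" (pixels), "R" (3x3) and "t" (3): a world point X has camera coordinates R X + t; the wrist camera has in their place "hand_eye" (4x4, takes a point from camera to tool coordinates, whose origin is the TCP and whose axes are the flange's). Camera axes: x right, y down, z forward; pixel columns grow to the right and rows downward; lengths in m; the calibration is good to about 2 mm. A picture is of the moment at which its call begins: read the wrist's pose just before it. camera_info takes no time and is no camera call.
- env.job_done(): hands the job in; it is judged then, once.
The state is a dict: "time": time; "joint_positions": joint angles; "qd": joint speeds; "effort": joint torques, N m; "tool_pos": TCP position; "tool_rot": TCP orientation; "ft_force": force on the tool from outside, world axes, zero at the start; "wrist_torque": the same for the moment, N m; "opening": finger opening in m; "grip_force": force on a finger pad.
Only numpy, scipy, OpenCV 4.12 (cv2) and the standard library are available. Lean on these libraries where they do the work, as an engineer would, in place of code of your own. Each camera call takes 0.05 s, during which the arm holds its last target. There are 200 camera calls.

## Working session

There is one attempt and no reset: what is moved stays moved. The work goes in short steps, Python scripts to look and compute and a shell command to move; the robot and the scene stay as the last step left them, time stands still between calls to the robot, and variables do not carry over. Pictures are saved under pics/ and viewed, at most 13 in all, crops included, and the job is handed in when it is done.

```bash
mkdir -p pics; ls; python3 - <<'E'
from rig import env
import cv2, numpy as np
np.set_printoptions(precision=4,suppress=True)
s=env.sense();print(s['time'],s['tool_pos'],s['tool_rot'],s['opening'])
for n in("scene","top","wrist"):
    im=env.read_camera(n);cv2.imwrite(f'pics/{n}0.png',im[:,:,::-1]);print(n,env.camera_info(n))
a=cv2.imread('pics/top0.png');b=cv2.imread('pics/wrist0.png')
E
```

```text
pics
0.0 [0.2568 0.5137 0.2122] [-0.7218 -3.0568  0.0029] 0.08548321905976558
scene {'fx': 458.72923672728353, 'fy': 458.72923672728353, 'cx': 257.376294465755, 'cy': 189.60875851444038, 'R': array([[-0.787 ,  0.6168, -0.0086],
       [ 0.4757,  0.598 , -0.6451],
       [-0.3928, -0.5118, -0.7641]]), 't': array([ 0.4351, -0.1839,  1.1926])}
top {'fx': 361.9646082102358, 'fy': 361.9646082102358, 'cx': 255.7896292249356, 'cy': 192.5309123667134, 'R': array([[-0.0118, -0.9996,  0.0269],
       [-0.9958,  0.0093, -0.0907],
       [ 0.0904, -0.0279, -0.9955]]), 't': array([-0.015 ,  0.5535,  0.974 ])}
wrist {'fx': 267.50534826297803, 'fy': 267.50534826297803, 'cx': 253.07471282661615, 'cy': 196.07070595243923, 'hand_eye': array([[-0.0007, -0.9501, -0.312 ,  0.0793],
       [ 1.    , -0.0005, -0.0008, -0.0008],
       [ 0.0006, -0.312 ,  0.9501, -0.1613],
       [ 0.    ,  0.    ,  0.    ,  1.    ]])}
```

View pics/top0.png

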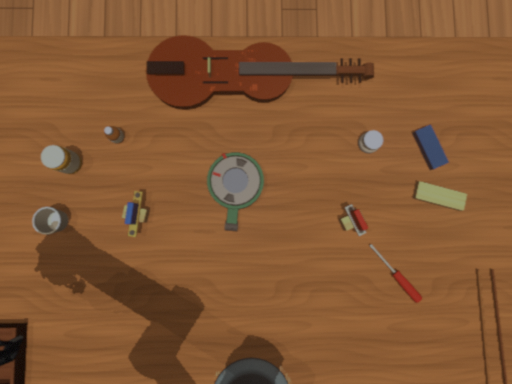

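View pics/scene0.png

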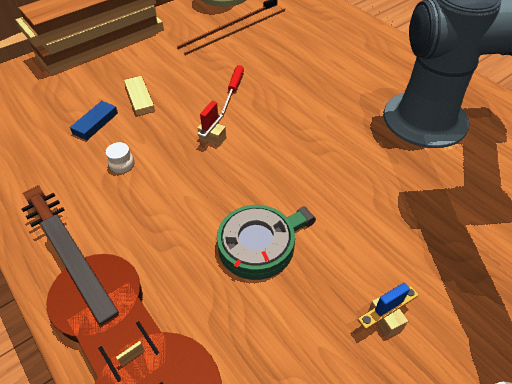

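The top view shows the wide spanner (blue grip, brass bar) at about (135,214), the ring at (236,180) with its line at (217,174), and the rim line at (223,156). The narrow spanner is at about (356,220), well away. Next I measure by colour and ray casting.

```bash
cat > h.py <<'E'
from rig import env
import cv2, numpy as np
from scipy.spatial.transform import Rotation as Ro
np.set_printoptions(precision=4,suppress=True)
def cam(n,s=None):
    c=env.camera_info(n)
    if n=='wrist':
        T=np.eye(4);T[:3,:3]=Ro.from_rotvec(s['tool_rot']).as_matrix();T[:3,3]=s['tool_pos']
        W=T@np.array(c['hand_eye']);return c,W[:3,:3],W[:3,3]
    R=np.array(c['R']);return c,R.T,-R.T@np.array(c['t'])
def ray(C,uv,z):
    c,R,o=C;uv=np.atleast_2d(uv).astype(float)
    d=np.c_[(uv[:,0]-c['cx'])/c['fx'],(uv[:,1]-c['cy'])/c['fy'],np.ones(len(uv))]@R.T
    return (o+d*((z-o[2])/d[:,2])[:,None])[:,:2]
def mask(im,lo,hi): return cv2.inRange(cv2.cvtColor(im,cv2.COLOR_BGR2HSV),lo,hi)
def blobs(m,amin=4):
    n,l,st,ce=cv2.connectedComponentsWithStats(m)
    return [(st[i],ce[i],np.argwhere(l==i)[:,::-1]) for i in range(1,n) if st[i][4]>=amin]
E
python3 - <<'E'
from h import *
im=cv2.imread('pics/top0.png');hsv=cv2.cvtColor(im,cv2.COLOR_BGR2HSV)
C=cam('top')
for nm,lo,hi,z in(('blue',(105,120,40),(125,255,255),.09),('green',(60,60,30),(95,255,255),.042),('red',(0,200,120),(3,255,255),.044),('red2',(174,180,120),(180,255,255),.044),('brass',(20,120,80),(32,255,255),.048)):
    for st,ce,p in blobs(mask(im,lo,hi)):
        if 90<ce[0]<300 and 130<ce[1]<260: print(nm,st,ce,ray(C,ce,z))
for p in [(217,174),(224,156),(135,214),(130,230),(139,195),(235,160),(160,200)]: print(p,hsv[p[1],p[0]])
crop=cv2.resize(im[140:245,110:275],None,fx=4.8,fy=4.8,interpolation=cv2.INTER_CUBIC);cv2.imwrite('pics/c1.png',crop)
w=cv2.imread('pics/wrist0.png')
E
```

```text
blue [126 203   7  20  94] [129.1809 212.7021] [[0.4989 0.3038]]
brass [134 191   3   3   7] [135. 192.] [[0.5557 0.3028]]
brass [134 192   8  13  44] [138.5682 197.5455] [[0.5408 0.2931]]
brass [128 208  12  29 107] [134.2804 225.271 ] [[0.4671 0.3031]]
(217, 174) [  3 169 149]
(224, 156) [  4 177 147]
(135, 214) [163  62  49]
(130, 230) [ 23 125 131]
(139, 195) [19 97 97]
(235, 160) [ 16  34 129]
(160, 200) [ 14 159 136]
```

View pics/c1.png

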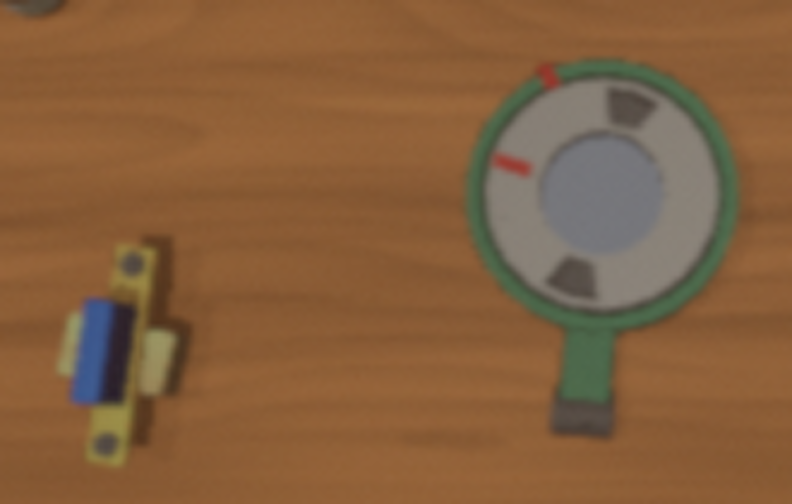

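View pics/wrist0.png

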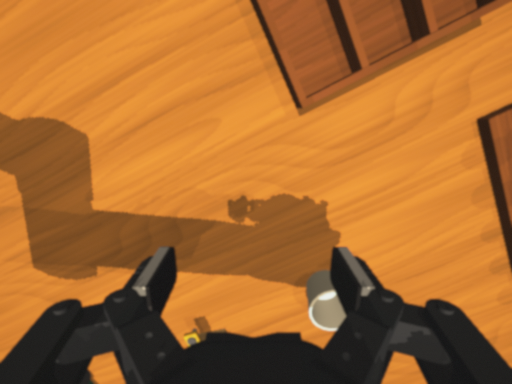

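The crop shows the pin rivets at crop (133,264) and (106,444), the holes at (630,107) and (573,278), the ring centre near (603,194), the ring line at (513,165) and the rim line at (550,76). The wrist view shows only the bench edge and trays.

```bash
cat > m.py <<'E'
from h import *
def f(p): return (np.array(p,float)+.5)/4.8-.5+[110,140]
C=cam('top')
cr=cv2.imread('pics/c1.png')
g=mask(cr,(55,60,30),(95,255,255));g=cv2.morphologyEx(g,cv2.MORPH_OPEN,np.ones((5,5)))
cs,_=cv2.findContours(g,cv2.RETR_CCOMP,cv2.CHAIN_APPROX_NONE)
for c in sorted(cs,key=cv2.contourArea)[-3:]:
    p=c[:,0];p=p[p[:,1]<300]
    if len(p)<60: continue
    w=ray(C,f(p),.042);A=np.c_[2*w,np.ones(len(w))];x=np.linalg.lstsq(A,(w**2).sum(1),rcond=None)[0]
    print('circle',x[:2],'r',np.sqrt(x[2]+x[0]**2+x[1]**2))
h=ray(C,f([(630,107),(573,278)]),.044);print('holes',h,h.mean(0),np.linalg.norm(h[0]-h[1]))
r=ray(C,f([(513,165),(550,76)]),.044);print('red',r)
c=h.mean(0)
for q in r: d=q-c;print('line ang',np.degrees(np.arctan2(d[1],d[0])))
d=h[0]-h[1];print('hole axis',np.degrees(np.arctan2(d[1],d[0])))
p=ray(C,f([(133,264),(106,444)]),.048);d=p[0]-p[1];print('pins',p,p.mean(0),np.linalg.norm(d),np.degrees(np.arctan2(d[1],d[0])))
b=mask(cr,(105,120,90),(125,255,255));b=max(cv2.findContours(b,0,1)[0],key=cv2.contourArea)
print(cv2.minAreaRect(b));print('grip',ray(C,f(cv2.boxPoints(cv2.minAreaRect(b))),.098),ray(C,f(cv2.minAreaRect(b)[0]),.098))
s=env.sense();M=Ro.from_rotvec(s['tool_rot']).as_matrix();print('tool',M,s['tool_pos'])
E
python3 m.py
```

```text
circle [0.5897 0.0342] r 0.06943282711895087
circle [0.5848 0.0337] r 0.0696973066209711
holes [[0.6359 0.0193]
 [0.5388 0.0522]] [0.5873 0.0358] 0.10251652482995025
red [[0.6032 0.0857]
 [0.654  0.0646]]
line ang 72.40201329774936
line ang 23.405041375815276
hole axis -18.67764192797855
pins [[0.5487 0.2966]
 [0.4492 0.3096]] [0.4989 0.3031] 0.10035291954793187 -7.449135229451261
((94.31951141357422, 352.0018005371094), (24.270782470703125, 97.2210922241211), 8.595911026000977)
grip [[0.4739 0.3105]
 [0.5243 0.304 ]
 [0.5223 0.2914]
 [0.4719 0.298 ]] [[0.498 0.301]]
tool [[-0.8944  0.4474 -0.0008]
 [ 0.4474  0.8944 -0.0013]
 [ 0.0002 -0.0016 -1.    ]] [0.2569 0.5138 0.2124]
```

Sizes check out: pins are 100.4 mm apart (should be 100), holes 102.5 mm (should be 100). The ring centre is about (0.587, 0.035) with its axis at -18°, and the joint is at about 0.2. The spanner is at (0.499, 0.302) with its axis at -7.5°. I turn, then travel above it.

```bash
python3 -m jog '[{"turn":-0.835},{"turn":-0.835},{"turn":-0.835},{"turn":-0.835},{"turn":-0.835},{"x":-0.956,"y":-0.638},{"x":-0.956,"y":-0.638},{"x":-0.956,"y":-0.638},{"x":-0.956,"y":-0.638},{"x":-0.956,"y":-0.638}]'
python3 -m jog '[{"x":-0.956,"y":-0.638},{"x":-0.956,"y":-0.638},{"x":-0.956,"y":-0.638},{"x":-0.956,"y":-0.638},{"x":-0.956,"y":-0.638},{"x":-0.956,"y":-0.638},{"x":-0.956,"y":-0.638},{"x":-0.956,"y":-0.638},{"x":-0.956,"y":-0.638},{}]'
python3 - <<'E'
from h import *
s=env.sense();im=env.read_camera('wrist')[:,:,::-1].copy();cv2.imwrite('pics/w1.png',im)
M=Ro.from_rotvec(s['tool_rot']).as_matrix()
print(s['time'],s['tool_pos'],np.degrees(np.arctan2(M[1,1],M[0,1])))
b=mask(im,(105,120,60),(125,255,255));b=max(cv2.findContours(b,0,1)[0],key=cv2.contourArea)
print(cv2.minAreaRect(b))
E
```

```text
0.15 [0.2569 0.5138 0.2124] 63.42547501822097invalid input
invalid input
Traceback (most recent call last):
ValueError: max() iterable argument is empty
```

View pics/w1.png

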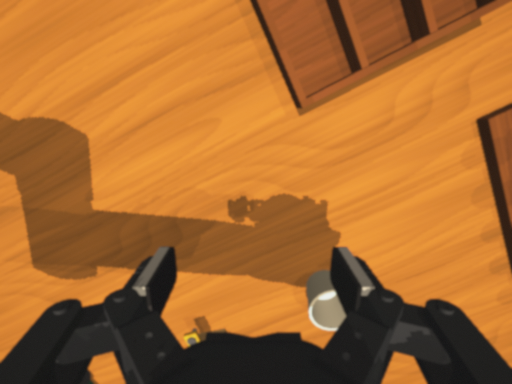

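The moves were refused, probably because each row needs all five keys. The picture is unchanged.

```bash
python3 -m jog '[{"x":0,"y":0,"z":0,"turn":-0.835,"hand":0},{"x":0,"y":0,"z":0,"turn":-0.835,"hand":0},{"x":0,"y":0,"z":0,"turn":-0.835,"hand":0},{"x":0,"y":0,"z":0,"turn":-0.835,"hand":0},{"x":0,"y":0,"z":0,"turn":-0.835,"hand":0},{"x":-0.95,"y":-0.64,"z":0,"turn":0,"hand":0},{"x":-0.95,"y":-0.64,"z":0,"turn":0,"hand":0},{"x":-0.95,"y":-0.64,"z":0,"turn":0,"hand":0},{"x":-0.95,"y":-0.64,"z":0,"turn":0,"hand":0},{"x":-0.95,"y":-0.64,"z":0,"turn":0,"hand":0}]'
```

```text
time: 1.2
tool_pos: [0.3436, 0.4378, 0.2129]
tool_rot: [-0.203, -3.135, 0.0]
ft_force: [0.3, 0.6, -0.7]
opening: 0.0853
grip_force: 0.0
```

```bash
python3 -m jog '[{"x":-0.95,"y":-0.64,"z":0,"turn":0,"hand":0},{"x":-0.95,"y":-0.64,"z":0,"turn":0,"hand":0},{"x":-0.95,"y":-0.64,"z":0,"turn":0,"hand":0},{"x":-0.95,"y":-0.64,"z":0,"turn":0,"hand":0},{"x":-0.95,"y":-0.64,"z":0,"turn":0,"hand":0},{"x":-0.95,"y":-0.64,"z":0,"turn":0,"hand":0},{"x":-0.95,"y":-0.64,"z":0,"turn":0,"hand":0},{"x":0,"y":0,"z":0,"turn":0,"hand":0},{"x":0,"y":0,"z":0,"turn":0,"hand":0},{"x":0,"y":0,"z":0,"turn":0,"hand":0}]'
python3 - <<'E'
from h import *
s=env.sense();im=env.read_camera('wrist')[:,:,::-1].copy();cv2.imwrite('pics/w2.png',im)
M=Ro.from_rotvec(s['tool_rot']).as_matrix()
print(s['time'],s['tool_pos'],np.degrees(np.arctan2(M[1,1],M[0,1])))
d=M.T@(np.array([.4985,.3025,.064])-s['tool_pos']);print('to go mm',d*1000)
E
```

```text
time: 2.2
tool_pos: [0.4627, 0.3329, 0.213]
tool_rot: [-0.203, -3.134, -0.0]
ft_force: [1.2, 0.5, 1.2]
opening: 0.0854
grip_force: 0.0
2.2 [0.4627 0.3329 0.213 ] 82.60324236370985
to go mm [-39.5501 -25.5906 148.9509]
```

View pics/w2.png

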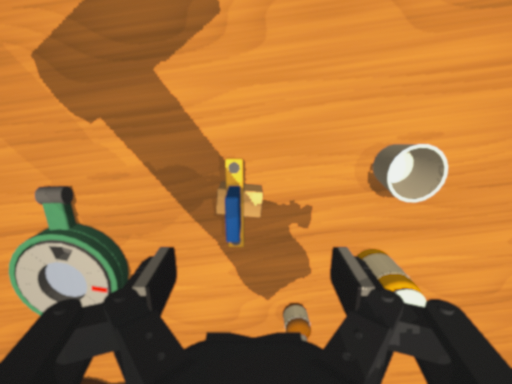

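The wrist view shows the blue grip at about (233,213) and the front rivet at (234,168), with the bar nearly aligned with the image columns. Fine-measure from this view.

```bash
python3 - <<'E'
from h import *
s=env.sense();C=cam('wrist',s);im=cv2.imread('pics/w2.png')
b=mask(im,(105,150,60),(125,255,255));b=max(cv2.findContours(b,0,2)[0],key=cv2.contourArea)
r=cv2.minAreaRect(b);print(r,cv2.boundingRect(b))
k=cv2.boxPoints(r);print(k,ray(C,k,.098))
print('rivet',ray(C,[(234,168)],.048),'expect far/near pin .449,.310')
hsv=cv2.cvtColor(im,cv2.COLOR_BGR2HSV)[195:250:4,224:246:2];print(hsv[...,2])
E
```

```text
((232.0, 214.5), (53.0, 12.0), 90.0) (226, 188, 13, 54)
[[226. 188.]
 [238. 188.]
 [238. 241.]
 [226. 241.]] [[0.4606 0.3027]
 [0.4622 0.3155]
 [0.5251 0.3062]
 [0.5233 0.2925]]
rivet [[0.4502 0.3096]] expect far/near pin .449,.310
[[166  90  80  80  80  80  78  72  90 148 176]
 [148 125 132 131 131 131 130  94  90 149 172]
 [148 129 137 138 136 135 128  95  96 159 189]
 [156 125 137 137 136 135 127  97  97 170 201]
 [162 124 137 136 135 134 127  98  90 169 203]
 [111 121 135 136 135 134 133 104  90 168 191]
 [109 128 148 150 151 150 145 114  88 160 141]
 [119 128 151 152 152 150 145 117  85 161 146]
 [126 124 150 153 152 150 145 119  96 161 145]
 [125 116 149 152 151 149 145 120 120 167 146]
 [131 109 148 151 150 149 145 122 140 172 141]
 [142 104 146 150 150 148 145 122 119 165 139]
 [140 135 145 162 119  85  81 100 154 175 147]
 [148 147 148 154 154 152 153 152 153 150 143]]
```

Both views agree. I move over it, go down to TCP z of about 0.064 and close.

```bash
python3 -m jog '[{"x":-1,"y":-0.65,"z":0.4,"turn":0,"hand":0},{"x":-1,"y":-0.65,"z":0.8,"turn":0,"hand":0},{"x":0,"y":0,"z":1,"turn":0,"hand":0},{"x":0,"y":0,"z":1,"turn":0,"hand":0},{"x":0,"y":0,"z":1,"turn":0,"hand":0},{"x":0,"y":0,"z":1,"turn":0,"hand":0},{"x":0,"y":0,"z":1,"turn":0,"hand":0},{"x":0,"y":0,"z":0.6,"turn":0,"hand":0},{"x":0,"y":0,"z":0.3,"turn":0,"hand":0},{"x":0,"y":0,"z":0,"turn":0,"hand":0}]'

```

```text
time: 3.25
tool_pos: [0.499, 0.3016, 0.0706]
tool_rot: [-0.203, -3.134, 0.001]
ft_force: [-1.5, -0.7, -0.3]
opening: 0.0853
grip_force: 0.0
```

```bash
python3 -m jog '[{"x":0,"y":0,"z":0.3,"turn":0,"hand":0},{"x":0,"y":0,"z":0,"turn":0,"hand":0.5},{"x":0,"y":0,"z":0,"turn":0,"hand":1},{"x":0,"y":0,"z":0,"turn":0,"hand":1},{"x":0,"y":0,"z":0,"turn":0,"hand":1},{"x":0,"y":0,"z":0,"turn":0,"hand":1},{"x":0,"y":0,"z":0,"turn":0,"hand":1},{"x":0,"y":0,"z":0,"turn":0,"hand":1},{"x":0,"y":0,"z":0,"turn":0,"hand":1},{"x":0,"y":0,"z":0,"turn":0,"hand":1}]'

```

```text
time: 4.25
tool_pos: [0.5, 0.3018, 0.0655]
tool_rot: [0.204, 3.134, 0.001]
ft_force: [0.4, 0.5, 3.1]
opening: 0.0146
grip_force: 61.2
```

```bash
python3 -m jog '[{"x":0,"y":0,"z":-0.5,"turn":0,"hand":1},{"x":0,"y":0,"z":-1,"turn":0,"hand":1},{"x":0,"y":0,"z":-1,"turn":0.4,"hand":1},{"x":0,"y":0,"z":-1,"turn":0.7,"hand":1},{"x":0,"y":0,"z":-0.5,"turn":0.7,"hand":1},{"x":0,"y":0,"z":0,"turn":0.56,"hand":1},{"x":-0.4,"y":-0.54,"z":0,"turn":0,"hand":1},{"x":-0.69,"y":-0.94,"z":0,"turn":0,"hand":1},{"x":-0.69,"y":-0.94,"z":0,"turn":0,"hand":1},{"x":-0.69,"y":-0.94,"z":0,"turn":0,"hand":1}]'
python3 -m jog '[{"x":-0.69,"y":-0.94,"z":0,"turn":0,"hand":1},{"x":-0.69,"y":-0.94,"z":0,"turn":0,"hand":1},{"x":-0.69,"y":-0.94,"z":0,"turn":0,"hand":1},{"x":-0.69,"y":-0.94,"z":0,"turn":0,"hand":1},{"x":-0.69,"y":-0.94,"z":0,"turn":0,"hand":1},{"x":-0.69,"y":-0.94,"z":0,"turn":0,"hand":1},{"x":-0.69,"y":-0.94,"z":0,"turn":0,"hand":1},{"x":-0.4,"y":-0.54,"z":0,"turn":0,"hand":1},{"x":0,"y":0,"z":0,"turn":0,"hand":1},{"x":0,"y":0,"z":0,"turn":0,"hand":1}]'
cat > look.py <<'E'
from h import *
import sys
s=env.sense();ims={}
for n in('wrist','top','scene'):
    ims[n]=env.read_camera(n)[:,:,::-1].copy();cv2.imwrite(f'pics/{n}_{sys.argv[1]}.png',ims[n])
M=Ro.from_rotvec(s['tool_rot']).as_matrix()
print(s['time'],s['tool_pos'],np.degrees(np.arctan2(M[1,1],M[0,1])),s['joint_positions'],s['ft_force'],s['opening'])
print('to go mm',1000*M.T@(np.array([.587,.035,.0695])-s['tool_pos']))
t=cv2.resize(ims['top'][140:245,170:300],None,fx=3,fy=3,interpolation=cv2.INTER_CUBIC)
sc=cv2.resize(ims['scene'][150:300,190:340],None,fx=2.6,fy=2.6,interpolation=cv2.INTER_CUBIC)
H=max(t.shape[0],sc.shape[0]);P=np.zeros((H,t.shape[1]+sc.shape[1],3),np.uint8);P[:t.shape[0],:t.shape[1]]=t;P[:sc.shape[0],t.shape[1]:]=sc
cv2.imwrite(f'pics/P_{sys.argv[1]}.png',P);print(P.shape)
E
python3 look.py 3
```

```text
time: 5.25
tool_pos: [0.5251, 0.2201, 0.1444]
tool_rot: [-0.497, -3.101, 0.003]
ft_force: [0.7, -0.0, -1.9]
opening: 0.0145
grip_force: 60.6
time: 6.25
tool_pos: [0.5797, 0.0542, 0.1448]
tool_rot: [-0.498, -3.1, -0.001]
ft_force: [-0.3, 1.1, -2.2]
opening: 0.0142
grip_force: 60.5
6.25 [0.5797 0.0542 0.1448] 71.73501620393228 [-0.016   0.4193 -0.0343  1.1184  0.0007  0.3027] [-0.3168  1.1026 -2.2359] 0.014188351441770266
to go mm [-13.033  -15.9905  75.2287]
(390, 780, 3)
```

View pics/wrist_3.png

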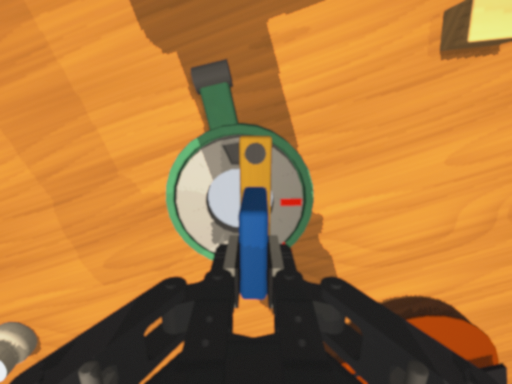

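The wrist view shows the spanner held straight, its rivet at (255,153), the ring below it and the red line at (291,202). I re-measure the ring and the held pin from here.

```bash
cat > w.py <<'E'
from h import *
import sys
s=env.sense();C=cam('wrist',s);im=cv2.imread(sys.argv[1])
u,v=map(float,sys.argv[2:4]); zb=s['tool_pos'][2]-.0255
M=Ro.from_rotvec(s['tool_rot']).as_matrix();bx=M[:2,0]
p=ray(C,[(u,v)],zb+.008)[0];print('pin(-x end)',p,'implied origin',p-.05*bx,'tool',s['tool_pos'])
g=mask(im,(60,80,30),(90,255,255));b=max(blobs(g),key=lambda b:b[0][4]);m=np.zeros_like(g);m[b[2][:,1],b[2][:,0]]=255
c=max(cv2.findContours(m,0,cv2.CHAIN_APPROX_NONE)[0],key=cv2.contourArea)[:,0]
w=ray(C,c,.042)
for it in range(4):
    A=np.c_[2*w,np.ones(len(w))];x=np.linalg.lstsq(A,(w**2).sum(1),rcond=None)[0];r=np.sqrt(x[2]+x[:2]@x[:2])
    e=abs(np.hypot(*(w-x[:2]).T)-r);w=w[e<np.percentile(e,80)]
print('cell',x[:2],r,len(w))
R=mask(im,(0,190,140),(4,255,255))|mask(im,(175,190,140),(180,255,255))
for st,ce,q in blobs(R,15):
    k=ray(C,ce,.044)[0];d=k-x[:2];print('red',ce,st[4],np.hypot(*d),'joint x axis deg',np.degrees(np.arctan2(d[1],d[0]))-90)
E
python3 w.py pics/wrist_3.png 255 153
```

```text
pin(-x end) [0.5314 0.0713] implied origin [0.5789 0.0557] tool [0.5798 0.0551 0.145 ]
cell [0.584  0.0371] 0.07385620981658582 288
red [290.8785 201.7103] 107 0.0541121268819187 joint x axis deg -21.501183256383953
```

```bash
python3 -m jog '[{"x":-0.64,"y":-0.82,"z":0,"turn":0,"hand":1},{"x":0,"y":0,"z":1,"turn":0,"hand":1},{"x":0,"y":0,"z":1,"turn":0,"hand":1},{"x":0,"y":0,"z":0.7,"turn":0,"hand":1},{"x":0,"y":0,"z":0,"turn":0,"hand":1},{"x":0,"y":0,"z":0,"turn":0,"hand":1}]'
python3 look.py 4
```

```text
time: 7.0
tool_pos: [0.5871, 0.0353, 0.0913]
tool_rot: [-0.497, -3.102, -0.0]
ft_force: [0.4, -0.4, -2.6]
opening: 0.0143
grip_force: 60.5
7.0 [0.5871 0.0353 0.0913] 71.80752184217899 [-0.0478  0.4645 -0.1077  0.9991  0.0001  0.2697] [ 0.363  -0.4373 -2.639 ] 0.014344262016764777
to go mm [-0.049  -0.3231 21.778 ]
(390, 780, 3)
```

View pics/P_4.png

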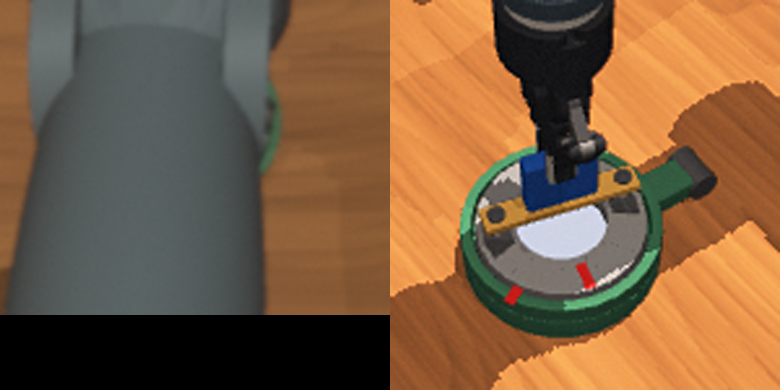

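View pics/wrist_4.png

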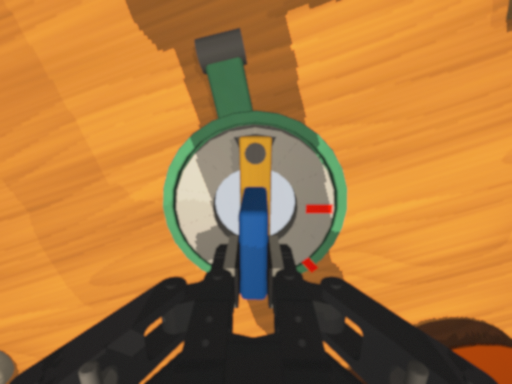

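The scene and wrist views show the bar lying over the holes, centred on the ring, with the red line at (318,209) perpendicular to the bar. I lower it slowly.

```bash
python3 -m jog '[{"x":0,"y":0,"z":0.35,"turn":0,"hand":1},{"x":0,"y":0,"z":0.25,"turn":0,"hand":1},{"x":0,"y":0,"z":0.2,"turn":0,"hand":1},{"x":0,"y":0,"z":0.15,"turn":0,"hand":1},{"x":0,"y":0,"z":0.07,"turn":0,"hand":1},{"x":0,"y":0,"z":0,"turn":0,"hand":1},{"x":0,"y":0,"z":0,"turn":0,"hand":1}]'
```

```text
time: 7.85
tool_pos: [0.5875, 0.0347, 0.0708]
tool_rot: [0.498, 3.102, 0.0]
ft_force: [-0.6, 0.5, -2.0]
opening: 0.0146
grip_force: 60.5
```

```bash
python3 -m jog '[{"x":0,"y":0,"z":0.07,"turn":0,"hand":1},{"x":0,"y":0,"z":0,"turn":0,"hand":1},{"x":0,"y":0,"z":0.04,"turn":0,"hand":1},{"x":0,"y":0,"z":0,"turn":0,"hand":1},{"x":0,"y":0,"z":0,"turn":0,"hand":1}]'
```

```text
time: 8.35
tool_pos: [0.5878, 0.0347, 0.0693]
tool_rot: [0.498, 3.101, 0.0]
ft_force: [-1.6, -0.0, 5.2]
opening: 0.0146
grip_force: 61.4
```

Contact came at the expected height (bar at 44 mm), so the pins are fully in. Now the turn.

```bash
python3 -m jog '[{"x":0,"y":0,"z":0,"turn":0.4,"hand":1},{"x":0,"y":0,"z":0,"turn":0.8,"hand":1},{"x":0,"y":0,"z":0,"turn":0.8,"hand":1},{"x":0,"y":0,"z":0,"turn":0.8,"hand":1},{"x":0,"y":0,"z":0,"turn":0.8,"hand":1},{"x":0,"y":0,"z":0,"turn":0.8,"hand":1},{"x":0,"y":0,"z":0,"turn":0.8,"hand":1},{"x":0,"y":0,"z":0,"turn":0.8,"hand":1},{"x":0,"y":0,"z":0,"turn":0.8,"hand":1},{"x":0,"y":0,"z":0,"turn":0.8,"hand":1}]'
python3 -c "
from rig import env;s=env.sense();print(s['wrist_torque'])"
```

```text
time: 9.35
tool_pos: [0.5871, 0.0339, 0.0692]
tool_rot: [1.407, 2.808, -0.003]
ft_force: [-3.8, -0.9, 6.1]
opening: 0.0143
grip_force: 61.6
[-0.48038826  0.8310563   0.25876647]
```

```bash
python3 -m jog '[{"x":0,"y":0,"z":0,"turn":0.7,"hand":1},{"x":0,"y":0,"z":0,"turn":0.7,"hand":1},{"x":0,"y":0,"z":0,"turn":0.7,"hand":1},{"x":0,"y":0,"z":0,"turn":0.7,"hand":1},{"x":0,"y":0,"z":0,"turn":0.7,"hand":1},{"x":0,"y":0,"z":0,"turn":0.5,"hand":1},{"x":0,"y":0,"z":0,"turn":0,"hand":1},{"x":0,"y":0,"z":0,"turn":0,"hand":1}]'
python3 -c "
from rig import env;s=env.sense();print(s['wrist_torque'])"; python3 look.py 5;python3 w.py pics/wrist_5.png 255 153
```

```text
time: 10.15
tool_pos: [0.5862, 0.034, 0.0692]
tool_rot: [-1.834, -2.55, 0.003]
ft_force: [-4.8, -2.4, 7.9]
opening: 0.0145
grip_force: 61.7
[-0.42998268  1.2057453   0.01815899]
10.15 [0.5862 0.034  0.0692] 18.562301549232416 [-0.0492  0.4815 -0.1417  0.9491 -0.0017  1.1976] [-4.7805 -2.3965  7.8976] 0.01446471409263494
to go mm [ 0.7513  1.0582 -0.3493]
(390, 780, 3)
pin(-x end) [0.5713 0.0822] implied origin [0.5872 0.0348] tool [0.5863 0.034  0.0692]
cell [0.5826 0.0387] 0.07230796212698766 315
red [325.6991 206.2743] 226 0.05580482344733794 joint x axis deg -67.28118418502834
red [352.1494 207.3766] 154 0.07544724788678048 joint x axis deg -69.02669047927793
```

```bash
python3 -m jog '[{"x":0,"y":0,"z":0,"turn":0.4,"hand":1},{"x":0,"y":0,"z":0,"turn":0.4,"hand":1},{"x":0,"y":0,"z":0,"turn":0.3,"hand":1},{"x":0,"y":0,"z":0,"turn":0,"hand":1}]'
python3 -c "
from rig import env;s=env.sense();print(s['wrist_torque'])"; python3 look.py 6;python3 w.py pics/wrist_6.png 255 153
```

```text
time: 10.7
tool_pos: [0.5861, 0.034, 0.0691]
tool_rot: [-1.942, -2.469, 0.004]
ft_force: [-5.0, -2.4, 8.4]
opening: 0.0142
grip_force: 62.4
[-0.36279194  1.32566888  0.75070778]
10.7 [0.5861 0.034  0.0691] 13.620040194046082 [-0.049   0.4815 -0.1418  0.9493 -0.0017  1.284 ] [-4.9633 -2.4081  8.4214] 0.014243688865959496
to go mm [ 0.7135  1.0996 -0.3784]
(390, 780, 3)
pin(-x end) [0.5754 0.0834] implied origin [0.5872 0.0348] tool [0.5861 0.034  0.0692]
cell [0.5826 0.039 ] 0.07214321891484135 307
red [351.8072 199.5   ] 166 0.07544488319799929 joint x axis deg -69.26524616761604
red [325.5498 204.974 ] 231 0.05614158485923556 joint x axis deg -71.22226504562911
```

View pics/wrist_6.png

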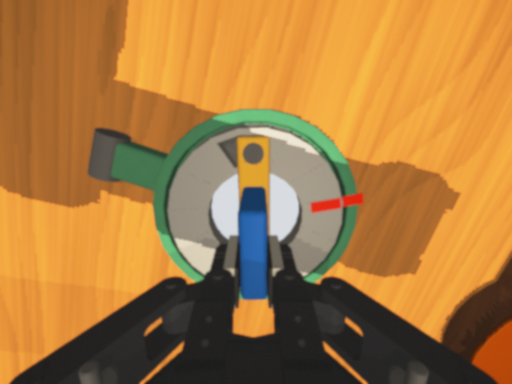

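The red lines are now collinear ((325,205) and (352,199)) and the torque has risen at the stop. I relieve the load, open and lift.

```bash
python3 -m jog '[{"x":0,"y":0,"z":-0.02,"turn":-0.35,"hand":1},{"x":0,"y":0,"z":0,"turn":0,"hand":1},{"x":0,"y":0,"z":0,"turn":0,"hand":0.5},{"x":0,"y":0,"z":0,"turn":0,"hand":0},{"x":0,"y":0,"z":0,"turn":0,"hand":0},{"x":0,"y":0,"z":0,"turn":0,"hand":0},{"x":0,"y":0,"z":0,"turn":0,"hand":0},{"x":0,"y":0,"z":0,"turn":0,"hand":0}]'
python3 -m jog '[{"x":0,"y":0,"z":-0.5,"turn":0,"hand":0},{"x":0,"y":0,"z":-1,"turn":0,"hand":0},{"x":0,"y":0,"z":-1,"turn":0,"hand":0},{"x":0,"y":0,"z":-1,"turn":0,"hand":0},{"x":0,"y":0,"z":-1,"turn":0,"hand":0},{"x":0,"y":0,"z":-1,"turn":0,"hand":0},{"x":0,"y":0,"z":-0.5,"turn":0,"hand":0},{"x":0,"y":0,"z":0,"turn":0,"hand":0}]'
python3 look.py 7
```

```text
time: 11.65
tool_pos: [0.5874, 0.0347, 0.0688]
tool_rot: [-1.91, -2.495, -0.0]
ft_force: [0.0, 0.3, 0.7]
opening: 0.0855
grip_force: 0.0
time: 12.45
tool_pos: [0.5887, 0.0346, 0.191]
tool_rot: [1.908, 2.492, 0.004]
ft_force: [-0.4, -0.2, -0.3]
opening: 0.0851
grip_force: 0.0
12.45 [0.5887 0.0346 0.191 ] 15.136506620651133 [-0.0489  0.4099  0.0726  1.2295  0.      1.2577] [-0.443  -0.2471 -0.3171] 0.08512565231987028
to go mm [  1.0005  -1.9959 121.5358]
(390, 780, 3)
```

```bash
python3 - <<'E'
import cv2,numpy as np
a=cv2.imread('pics/wrist_7.png')[60:384,60:450];b=cv2.imread('pics/P_7.png')[:,390:]
P=np.zeros((390,780,3),np.uint8);P[:324,:390]=a;P[:,390:]=b;cv2.imwrite('pics/F.png',P)
E
```

```text
(no output)
```

View pics/F.png

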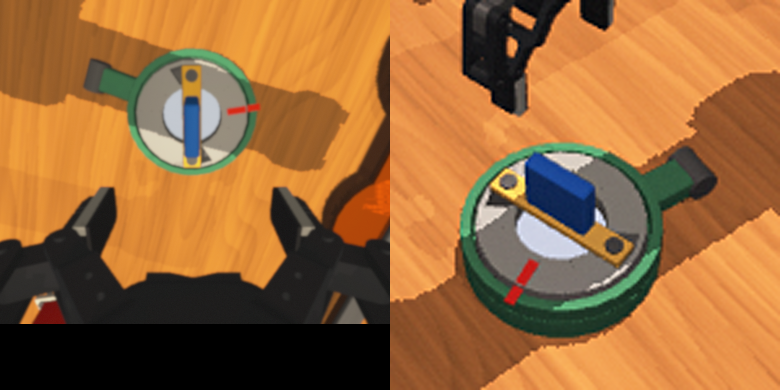

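The red lines meet, the spanner lies flat and seated, and the gripper is clear.

```bash
python3 -c "
from rig import env;print(env.job_done())"
```

```text
the job is handed in; nothing more can be done
None
```

The job is handed in, with no verdict returned: the ring is turned home with its red lines meeting, the wide spanner is released and seated flat in the ring, and the narrow spanner was never approached.

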